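Load the programming cartridge past the dock's sprung dust flap

TASK

Take the blue cartridge by its handle out of the rack and push it straight down, without forcing it, into the grey dock, using the cartridge itself to hold the yellow spring flap open. Feel for the sprung contact plate at the bottom, whose height differs from dock to dock, press the cartridge onto it with about 13 N for half a second (never more than 25 N), then let go, leaving the cartridge upright in the dock with the flap sprung shut around its handle. Leave the red cartridge and the flux bottle alone.

Things in the scene. Friction and masses are not known exactly. Their poses are not given: they have to be found in the camera images.
- blue_center (a point): Centre (79 mm above the foot) of the loose blue cartridge, 0.09-0.18 kg, upright in a slot of the rack. Body 16 (x) x 60 (y) x 46 mm high, on it a white handle, a flat tab 10 (x) x 24 (y) x 112 mm; 158 mm tall in all; z up, the same when turned half round. Grip only the top 30 mm of the tab, across its 10 mm (along x), so that the fingers stay above the dock's rim.
- blue_cartridge: The same blue cartridge; origin at the centre of its foot, axes as at blue_center.
- red_center (a point): Centre, half-way up, of the red cartridge, of the same shape, in the other slot of the rack; stays there. The slots lie 80 mm apart (centre to centre) along the rack's y.
- rack: Grey plastic rack, fixed, 56 (x) x 170 (y) x 36 (z) mm, origin at the centre of its underside; two slots 26 mm deep hold the cartridges' feet (10 mm above the bench) with about 1.5 mm play all round.
- dock: Grey programming dock, fixed; foot 98 x 120 mm, housing 72 (x) x 94 (y) mm, rim 156 mm above the bench. Origin on the bench below the pocket's axis. The upright pocket inside, 19 (x) x 63 (y) mm, takes the cartridge, its 60 mm width along y; lead-ins at the rim catch 5 mm of error. Its -x wall begins 40 mm below the rim, where the flap swings; the other walls reach the rim.
- dock_mouth (a point): Point on the pocket's axis at the height of the rim, axes of the dock, z up. On the pocket's bottom lies a contact plate on a spring of 8 N/mm with 4 mm travel; unpressed, its top is between 87 and 121 mm below this point (different each time, not visible). With the cartridge home, its centre lies 8 to 46 mm below this point, on the axis.
- flap (a joint): Yellow flap below the rim, 38 mm long, 60 wide, hinged along the dock's y, 32 mm to -x of the pocket's axis; a 32 mm wide notch in its free end lets it close round the handle. Rad: 0 shut (level), 1.3 swung down; spring 0.12 N m + 0.12 per rad. The cartridge's foot pushes it to 0.9 and it bears on its -x side with 6 N; it snaps shut once the blue body's top is 38 mm below the rim.
- flux_bottle: Amber flux bottle with a black nozzle, loose, 35 mm in diameter and 102 mm tall, origin at the centre of its underside; a bystander.
Things that resemble listed ones, but are neither listed nor needed, are in the scene too. Leave any black or purple look-alike of the blue_cartridge alone.

How it is judged (in metres and radians):
On the way, in this order (a step that is already met when the one before it is completed fails the run):
1. the blue cartridge, foot inside the dock's mouth, holds the flap open against its spring (value of joint flap above 0.6 rad and contact force between blue_cartridge and dock above 1 N and z of blue_cartridge in the frame of dock_mouth below -0.02 m), for 0.2 s.
2. the cartridge is past the flap, which has shut above its body, and is pressed down on the contact plate with at least 8 N (value of joint flap below 0.08 rad and z of blue_center in the frame of dock_mouth below -0.005 m and x of blue_center in the frame of dock_mouth between -0.005 and 0.005 m and y of blue_center in the frame of dock_mouth between -0.006 and 0.006 m and contact force between blue_cartridge and dock above 8 N), for 0.3 s.
At the end, for the whole second after the job is handed in: the blue cartridge stands at rest in the dock's pocket, upright within 0.08 rad, on the pocket's axis within 5 mm, its centre more than 5 mm below the rim, and the flap is shut around its handle (below 0.08 rad) (value of joint flap below 0.08 rad and z of blue_center in the frame of dock_mouth below -0.005 m and x of blue_center in the frame of dock_mouth between -0.005 and 0.005 m and y of blue_center in the frame of dock_mouth between -0.006 and 0.006 m and angle between blue_center's own z axis and vertical below 0.08 rad and linear speed of blue_cartridge below 0.02 m/s); the robot touches nothing.
It fails at once if the cartridge, past the flap, is pressed on the contact plate with more than 25 N (value of joint flap below 0.08 rad and contact force between blue_cartridge and dock above 25 N).
It fails at once if the cartridge is forced against the dock's rim, walls or flap with more than 50 N (contact force between blue_cartridge and dock above 50 N).
It fails at once if the gripper or arm pushes on the dock with more than 25 N (contact force between any of the fingers, the arm and dock above 25 N).
It fails at once if the red cartridge is moved more than 15 mm (distance of red_center from where it was at the start of the episode above 0.015 m).
It fails at once if the flux bottle is moved more than 20 mm (distance of flux_bottle from where it was at the start of the episode above 0.02 m).
It also fails if it takes over 51 s, if anything falls off the work surface, if the arm or the gripper's body presses on something with over 40 N, if the wrist force passes 120 N, or if a joint passes its speed limit or range.

ROBOT

A 6-joint arm with a two-finger parallel gripper is mounted at the origin on a cart in front of the work surface, level with it; the furniture and walls round the work are solid. World frame = base frame: x ahead of the robot, y to its left, z up, the work surface at z = 0. Lengths are in mm, angles in degrees, forces in N, time in s.
With the tool pointing down it reaches from about 350 to 850 mm from the base axis. Payload 8.1 kg.
Tool frame: the origin (TCP) lies at the very end of the fingers, on their centre line; the grasp point (between the pads) lies 19 mm behind it; z points along the fingers, y is the line along which they close (so a half turn about z gives the same grasp; the last joint's range is limited). The gripper opens to 85 mm and grips with 20 to 120 N. Pads are 22 mm wide; open, the fingers measure 114 mm over their backs; the gripper's body (76 mm by 85 mm) begins 54 mm behind the grasp point. The pads swing forward as they close: fully open they stand 13 mm farther back than shut.
Start: joints at [69.305, 7.471, 85.268, -0, 87.261, -4.893], TCP at [163.368, 577.335, 231.292] pointing down, gripper open.
Joint ranges: [-169.43, 169.43], [-51.17, 129.36], [1.28, 143.12], [-76.62, 256.62], [0, 156.53], [-152.29, 152.29]. Speed limits (degrees/s): [136.94, 136.94, 159.86, 180, 180, 180].

INTERFACE

Orientations are given as [roll, pitch, yaw] about the fixed x, y, z axes, in that order (R = Rz(yaw) Ry(pitch) Rx(roll)).
In Python, from bench import * gives the robot as it stands.
- The arm moves only by the tool play_rows, never from a script. Its argument "increments" is a list of rows, each a list of 3 entries, a list of its own where there are three numbers: the gripper's target within -1 to 1 (fully open at 1, half-way at 0, shut at -1), then the shift along the tool's x, y, z in mm, then the turn about the tool's z in rad. A call has 1 to 12 rows; each row shifts and turns the commanded pose from where the row before left it, along the tool's axes as they then stand; what a row does not reach is not made up. A row lasts 1/12 s, in which the tool goes at most 41.7 mm and 7.16 degrees, less where a joint would pass 70% of its speed; a pose out of reach is approached as far as the arm can. A call is refused whole if a number of a shift passes 41.7 or a number of a turn 0.125, either way. A call with a gripper value outside its range is refused whole. The fingers move at their own pace and stop on an object; "force" is the grip in N (left out, the last holds). Time passes only in rows, so rows that do not move let the fingers close. It gives the time, the measured TCP pose, the force, the opening and the grip force at its end, in the units of the state.
- sense(): the state, without advancing time (a new reading comes with each control period).
- snapshot(name): name is "side" or "top"; returns a dict with "color" (480x640x3 uint8, red, green, blue), "intrinsics" (3x3 intrinsics, pixels), "world_from_camera" (4x4, takes a point from camera to world coordinates). Camera axes: x right, y down, z forward; pixel columns grow to the right and rows downward; lengths in mm; the calibration is good to about 2 mm. A picture is of the moment at which its call begins. There is no depth.
- hand_in(): hands the job in; it is judged then, once.
Trained networks look in a picture, given as the dict that the camera call returned (one of the last four; its "shot" number tells which), for a name from the list of things; names that differ only in an ending like _2 or _b are one class to them, and where a whole thing is asked for, a point or a joint stands for the part that bears it (a point fixed in the world has none). Each returns a list of dicts, best first, with "p" (0 to 1); they miss things now and then, are a little off and sometimes report something else, mostly with a low value. They report only what shows in the picture. A call takes as long as a camera call. They do not tell look-alikes from the thing itself.
- find_in(query, picture): "xyz" ([x, y, z] in mm, in the coordinates of the camera as it stood for that picture, good to about 4 mm: the middle of the surface that is visible of it).
- regions_of(query, picture): "mask" (480x640 bool, what is visible of it).
- pinpoint(query, picture): "xyz" ([x, y, z] in mm, in the coordinates of the camera as it stood for that picture, good to about 4 mm: a listed point, or the origin of a listed thing).
The state is a dict: "time": time; "joint_pos": joint angles; "qd": joint speeds; "joint_efforts": joint torques, N m; "tool_pos": TCP position; "tcp_rot": TCP orientation; "ft_force": force on the tool from outside, world axes, zero at the start; "wrist_torque": the same for the moment, N m; "finger_gap": finger opening in mm; "grip_force": force on a finger pad.
Only numpy, scipy, OpenCV 4.12 (cv2) and the standard library are available. Lean on these libraries where they do the work, as an engineer would, in place of code of your own. Each camera call takes 0.05 s, during which the arm holds its last target. There are 200 camera calls.

## Working session

There is one attempt and no reset: what is moved stays moved. The work goes in short steps, Python scripts to look and compute and a tool call to move; the robot and the scene stay as the last step left them, time stands still between calls to the robot, and variables do not carry over. Pictures are saved under pics/ and viewed, at most 10 in all, crops included, and the job is handed in when it is done.

Besides the shell and the picture viewer there is one more tool, called after "Call:" in YAML: its name, and indented under it one key for each argument. play_rows: Moves the arm, as the interface text tells. Its arguments: {"type":"object","properties":{"increments":{"type":"array","items":{"type":"array"}},"force":{"type":"number"}},"required":["increments"]}

```bash
mkdir -p pics
python3 - <<'E'
from bench import *
import cv2, numpy as np
print(sense())
for n in ("side","top"):
    s=snapshot(n); cv2.imwrite(f"pics/{n}0.png",s["color"][:,:,::-1])
    T=s["world_from_camera"]; K=np.array(s["intrinsics"]); print(n,K[0,0],K[0,2],K[1,2],np.round(T,3).tolist())
    for q in ("blue_center","blue_cartridge","red_center","rack","dock","dock_mouth","flux_bottle"):
        for d in pinpoint(q,s)[:4]:
            p=np.array(d["xyz"]);w=(T@np.append(p,1))[:3]; u=K@p
            print(n,q,round(d["p"],2),w.round(1),(u[:2]/u[2]).round())
E
```

```text
{'time': 0.0, 'joint_pos': array([ 6.93053120e+01,  7.51321316e+00,  8.53294000e+01, -6.98740644e-04,
        8.72596220e+01, -4.89415114e+00]), 'qd': array([-0.0650986 ,  0.03742633,  0.05838524,  0.01245876,  0.00276005,
       -0.08113841]), 'joint_efforts': array([ 2.19415895e-03, -5.69411480e+01, -5.00542903e+01, -1.52312591e-04,
        1.52702577e-02, -4.06930553e-06]), 'tool_pos': array([163.17757313, 576.8286499 , 230.26300686]), 'tcp_rot': array([-1.79898078e+02, -8.02687310e-03,  1.64199490e+02]), 'ft_force': array([-0.56547428,  0.96937999,  0.0706337 ]), 'wrist_torque': array([ 0.04548604,  0.00602281, -0.00254537]), 'grip_force': 0.0, 'finger_gap': 85.6506402732149}
side 484.86690001295887 319.70779337100976 244.90204577285644 [[-1.0, -0.015, 0.021, 477.164], [-0.026, 0.44, -0.898, 800.146], [0.004, -0.898, -0.44, 532.33], [0.0, 0.0, 0.0, 1.0]]
side blue_center 0.82 [342.  -97.5  77.2] [395. 252.]
side blue_center 0.78 [ 453.4 -187.3   88.8] [341. 229.]
side blue_center 0.61 [ 337.1 -194.4   75.1] [393. 234.]
side blue_cartridge 0.91 [ 447.  -185.2    7.4] [343. 261.]
s
[... 420 characters left out ...]
3.12972685272638 [[-0.006, -0.99, 0.144, 351.967], [-0.999, 0.011, 0.033, -37.265], [-0.034, -0.143, -0.989, 967.313], [0.0, 0.0, 0.0, 1.0]]
top blue_center 0.8 [341.3 -96.1  78.7] [382. 326.]
top blue_center 0.76 [ 443.3 -186.2   85.6] [435. 264.]
top blue_center 0.69 [ 334.  -188.5   78.4] [438. 330.]
top blue_cartridge 0.95 [ 333.7 -187.7   -3.7] [429. 329.]
top blue_cartridge 0.66 [338.5 -98.1  -8.4] [379. 327.]
top blue_cartridge 0.62 [ 445.5 -183.     9.5] [426. 267.]
top red_center 0.75 [ 445.2 -262.4   88.5] [481. 262.]
top rack 0.82 [ 4.502e+02 -2.238e+02 -4.000e-01] [447. 265.]
top dock_mouth 0.8 [469.3 126.4 156.1] [240. 244.]
top flux_bottle 0.8 [ 617.3 -205.2   -1.3] [434. 176.]
```

Run:
```python
import cv2
a=cv2.imread("pics/top0.png")[130:390,170:530]; b=cv2.imread("pics/side0.png")[170:370,230:450]
cv2.imwrite("pics/topc.png",cv2.resize(a,None,fx=2.2,fy=2.2,interpolation=3));cv2.imwrite("pics/sidec.png",cv2.resize(b,None,fx=3,fy=3,interpolation=3))
```

```text
(no output)
```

View pics/topc.png

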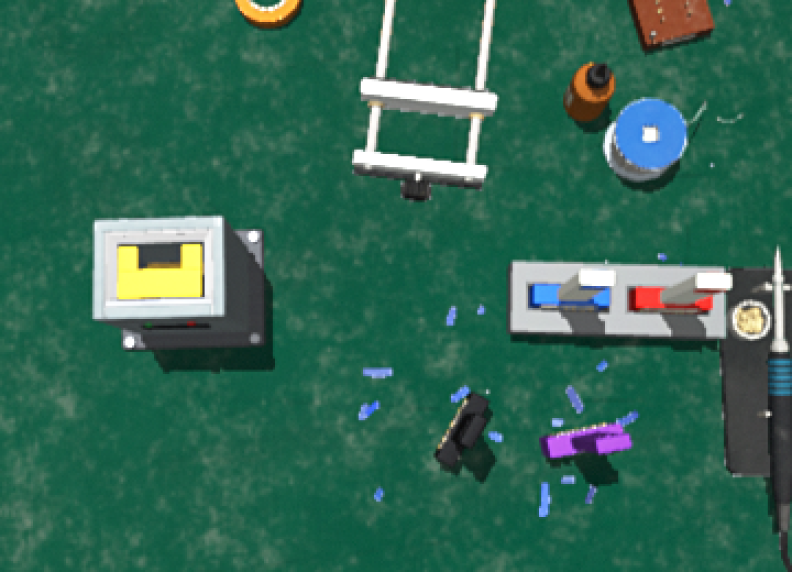

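View pics/sidec.png

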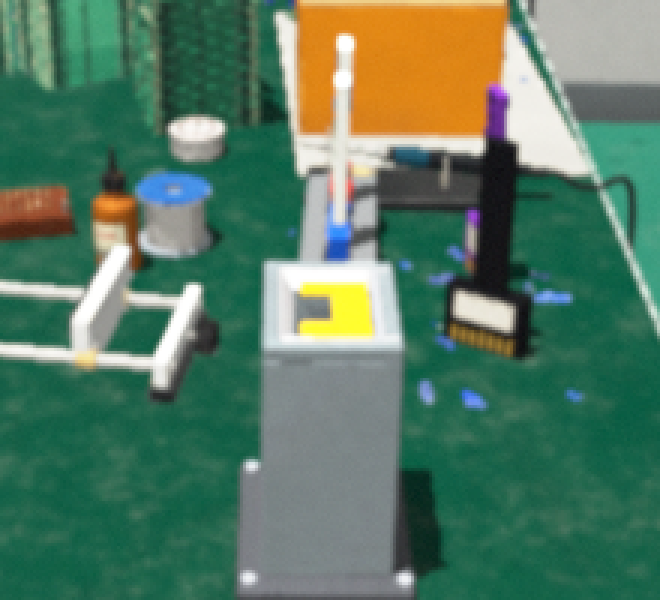

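The candidates in the top crop are the blue cartridge in the rack at (570,295), the black one at (465,430) and the purple one at (590,440). The blue one fits: it is the only blue body and it stands in the rack slot next to red at (670,298). The dock mouth is at (160,265), with the hinge towards the robot and the notch towards +x. Next I'll measure exact poses by rectifying at known heights, which also gives the confirming crop.

```bash
cat > h.py <<'E'
import cv2, numpy as np
def rect(s,z,cx,cy,hx,hy,k):
    """metric view of plane z: rows = -x, cols = -y, k px/mm"""
    K=np.array(s["intrinsics"]);T=np.linalg.inv(s["world_from_camera"])
    P=K@T[:3]
    M=np.array([[0,-1/k,cx+hx],[-1/k,0,cy+hy],[0,0,z],[0,0,1]])
    return cv2.warpPerspective(s["color"],P@M,(int(2*hy*k),int(2*hx*k)),flags=cv2.INTER_CUBIC|cv2.WARP_INVERSE_MAP)[:,:,::-1].copy()
E
python3 - <<'E'
from bench import *
from h import *
a=[]
for n in("top","side"):
    s=snapshot(n)
    r=rect(s,156,469,124,55,60,3); b=rect(s,168,447,-222,55,70,3)
    a.append(np.hstack([r,b]))
im=np.vstack(a)
cv2.imwrite("pics/rect.png",cv2.resize(im,None,fx=.9,fy=.9) if im.shape[0]>600 else im); print(im.shape)
np.save("rect.npy",im)
E
```

```text
(660, 780, 3)
```

View pics/rect.png

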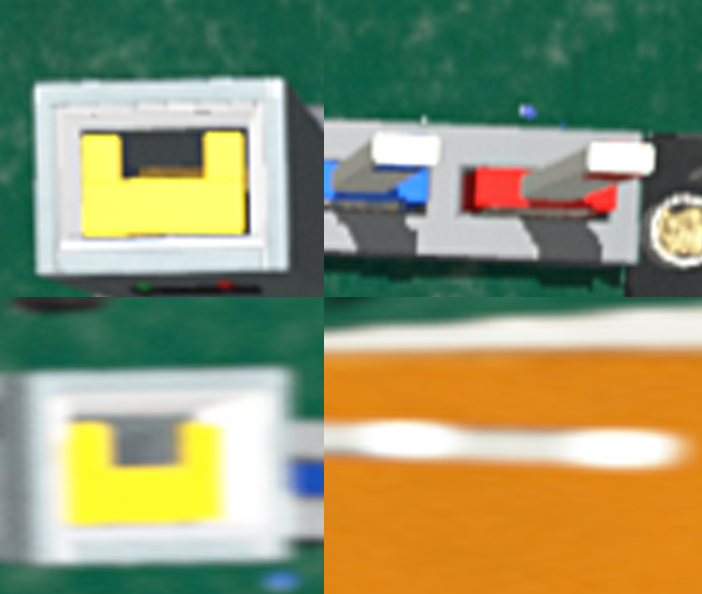

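The rectified view confirms the target: the blue body in the rack, handle top at (407,148) in the picture. Averaging the two cameras:

| Item | x (mm) | y (mm) | Yaw (deg) |
|---|---|---|---|
| Blue handle | about 448.5 | about -182.5 | about -2.4 |
| Dock axis (hinge + 32 mm) | about 470 | about 124.5 | about +1.5 |

I'll turn the tool first, then travel.

Call:
play_rows:
  increments:
    - [1,[0,0,-2],0.1215]
    - [1,[0,0,-2],0.1215]
    - [1,[0,0,-2],0.1215]
    - [1,[0,0,-2],0.1215]
    - [1,[0,0,-2],0.1215]
    - [1,[0,0,-2],0.1215]
    - [1,[0,0,-2],0.1215]
    - [1,[0,0,-2],0.1215]
    - [1,[0,0,-2],0.1215]
    - [1,[0,0,-2],0.1215]
    - [1,[0,0,-2],0.1215]
    - [1,[0,0,0],0]
  force: 80

```text
time: 1.9
tool_pos: [163.4, 577.6, 253.8]
tcp_rot: [180.0, -0.0, 87.3]
ft_force: [0.0, 0.0, -0.1]
finger_gap: 85.7
grip_force: 0.0
```

Call:
play_rows:
  increments:
    - [1,[-28.5,18,0],0]
    - [1,[-28.5,18,0],0]
    - [1,[-28.5,18,0],0]
    - [1,[-28.5,18,0],0]
    - [1,[-28.5,18,0],0]
    - [1,[-28.5,18,0],0]
    - [1,[-28.5,18,0],0]
    - [1,[-28.5,18,0],0]
    - [1,[-28.5,18,0],0]
    - [1,[-28.5,18,0],0]
    - [1,[-28.5,18,0],0]
    - [1,[-28.5,18,0],0]

```text
time: 2.9
tool_pos: [365.5, 225.2, 253.5]
tcp_rot: [180.0, -0.0, 87.9]
ft_force: [0.7, 0.6, -0.4]
finger_gap: 85.6
grip_force: 0.0
```

Call:
play_rows:
  increments:
    - [1,[-34,5.5,0],0]
    - [1,[-34,5.5,0],0]
    - [1,[-34,5.5,0],0]
    - [1,[-34,5.5,0],0]
    - [1,[-34,5.5,0],0]
    - [1,[-34,5.5,0],0]
    - [1,[-34,5.5,0],0]
    - [1,[-34,5.5,0],0]
    - [1,[-34,5.5,0],0]
    - [1,[-34,5.5,0],0]
    - [1,[-34,5.5,0],0]
    - [1,[-34,5.5,0],0]

```text
time: 3.9
tool_pos: [413.9, -185.6, 253.4]
tcp_rot: [180.0, 0.0, 87.9]
ft_force: [0.5, 1.3, -0.4]
finger_gap: 85.1
grip_force: 0.0
```

Call:
play_rows:
  increments:
    - [1,[1,11.5,0],0]
    - [1,[1,11.5,0],0]
    - [1,[1,11.5,0],0]
    - [1,[0,0,10],0]
    - [1,[0,0,10],0]
    - [1,[0,0,10],0]
    - [1,[0,0,0],0]
    - [1,[0,0,0],0]
    - [1,[0,0,0],0]

```text
time: 4.65
tool_pos: [448.3, -182.0, 223.3]
tcp_rot: [-180.0, 0.0, 87.7]
ft_force: [-0.4, -0.0, 0.7]
finger_gap: 85.2
grip_force: 0.0
```

Run:
```python
from bench import *
from h import *
s=snapshot("top");print(sense()["tool_pos"],sense()["tcp_rot"])
q=snapshot("side")
cv2.imwrite("pics/a.png",np.hstack([cv2.resize(s["color"][190:320,370:510,::-1],None,fx=2.8,fy=2.8,interpolation=3),cv2.resize(q["color"][120:250,280:410,::-1],(364,364),interpolation=3)]))
```

```text
[ 448.56789325 -182.16964191  223.74652785] [1.79965498e+02 1.98096294e-02 8.76457887e+01]
```

View pics/a.png

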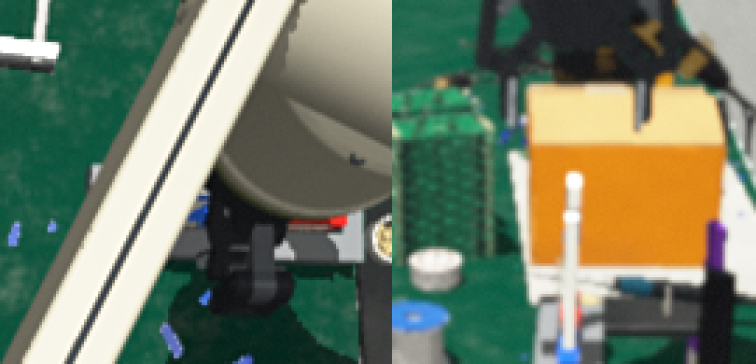

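The fingers sit at (510,105) and (641,105) in the right half, straddling the handle at column 572, so it is centred. I'll descend and grip.

Call:
play_rows:
  increments:
    - [1,[0,0,15],0]
    - [1,[0,0,15],0]
    - [1,[0,0,15],0]
    - [1,[0,0,15],0]
    - [1,[0,0,10],0]
    - [1,[0,0,9.5],0]
    - [1,[0,0,0],0]
    - [1,[0,0,0],0]
    - [-1,[0,0,0],0]
    - [-1,[0,0,0],0]
    - [-1,[0,0,0],0]
    - [-1,[0,0,0],0]

```text
time: 5.75
tool_pos: [449.0, -182.3, 144.5]
tcp_rot: [179.9, 0.0, 87.6]
ft_force: [-0.0, 0.5, 1.2]
finger_gap: 38.9
grip_force: 0.0
```

Call:
play_rows:
  increments:
    - [-1,[0,0,0],0]
    - [-1,[0,0,0],0]
    - [-1,[0,0,0],0]
    - [-1,[0,0,0],0]
    - [-1,[0,0,0],0]
    - [-1,[0,0,0],0]
    - [-1,[0,0,0],0]
    - [-1,[0,0,0],0]

```text
time: 6.42
tool_pos: [448.9, -182.3, 144.2]
tcp_rot: [180.0, 0.0, 87.6]
ft_force: [0.2, 0.5, 5.8]
finger_gap: 8.7
grip_force: 79.8
```

Call:
play_rows:
  increments:
    - [-1,[0,0,-5],0]
    - [-1,[0,0,-8],0]
    - [-1,[0,0,-12],0]
    - [-1,[0,0,-15],0]
    - [-1,[0,0,-20],0]
    - [-1,[0,0,-20],0]
    - [-1,[0,0,-20],0]
    - [-1,[0,0,-20],0]
    - [-1,[0,0,-20],0]
    - [-1,[0,0,-20],0]
    - [-1,[0,0,-20],0]
    - [-1,[0,0,0],0]

```text
time: 7.42
tool_pos: [449.8, -182.8, 329.5]
tcp_rot: [179.6, 0.2, 87.6]
ft_force: [1.0, -0.4, -0.9]
finger_gap: 8.7
grip_force: 79.0
```

Call:
play_rows:
  increments:
    - [-1,[12,0.7,0],0]
    - [-1,[24,0.7,0],0]
    - [-1,[30,0.7,0],0]
    - [-1,[30,0.7,0],0]
    - [-1,[30,0.7,0],0]
    - [-1,[30,0.7,0],0]
    - [-1,[30,0.7,0],0]
    - [-1,[30,0.7,0],0]
    - [-1,[30,0.7,0],0]
    - [-1,[30,0.7,0],0]
    - [-1,[20,0.6,0],0]
    - [-1,[11.6,0.5,0],0]

```text
time: 8.42
tool_pos: [468.3, 127.6, 322.4]
tcp_rot: [-179.9, -0.0, 87.8]
ft_force: [0.6, 0.2, -2.4]
finger_gap: 8.1
grip_force: 78.9
```

Call:
play_rows:
  increments:
    - [-1,[0,0,0],-0.034]
    - [-1,[0,0,0],-0.034]
    - [-1,[0,0,0],0]
    - [-1,[0,0,0],0]
    - [-1,[0,0,0],0]
    - [-1,[0,0,0],0]

```text
time: 8.92
tool_pos: [469.4, 124.5, 323.6]
tcp_rot: [-180.0, 0.0, 91.4]
ft_force: [0.3, -0.2, -1.3]
finger_gap: 8.3
grip_force: 78.9
```

Run:
```python
from bench import *
from h import *
st=sense();print(st["tool_pos"],st["tcp_rot"],st["ft_force"],st["wrist_torque"])
for n in("side","top"):
    s=snapshot(n);T=s["world_from_camera"];K=s["intrinsics"]
    for q in("blue_cartridge","blue_center","dock_mouth"):
        for d in pinpoint(q,s)[:3]:
            p=np.array(d["xyz"]);u=K@p;print(n,q,round(d["p"],2),(T@np.append(p,1))[:3].round(1),(u[:2]/u[2]).round())
    if n=="side": cv2.imwrite("pics/b.png",cv2.resize(s["color"][130:330,230:450,::-1],None,fx=3,fy=3,interpolation=3))
    else: cv2.imwrite("pics/c.png",cv2.resize(s["color"][150:330,150:390,::-1],None,fx=3,fy=3,interpolation=3))
```

```text
[469.35082523 124.52807338 323.56663665] [-1.79978306e+02  5.67720435e-03  9.14368090e+01] [ 0.25648896 -0.15426969 -1.27961613] [-0.00370058 -0.03044001  0.0004127 ]
side blue_cartridge 0.7 [341.7 -96.   -1.6] [393. 286.]
side blue_cartridge 0.59 [470.2 121.8 185.2] [334. 253.]
side blue_cartridge 0.57 [ 334.4 -192.7   -2.3] [391. 264.]
side blue_center 0.91 [471.9 120.  268.2] [334. 203.]
side blue_center 0.75 [345.2 -96.3  79. ] [394. 252.]
side blue_center 0.66 [ 336.9 -194.2   75.9] [393. 233.]
side dock_mouth 0.93 [471.7 123.5 153.6] [333. 271.]
top blue_cartridge 0.94 [467.4 126.6 188.9] [236. 243.]
top blue_cartridge 0.94 [ 332.4 -183.9   -3.1] [427. 330.]
top blue_cartridge 0.64 [ 341.6 -100.7   -6.6] [381. 325.]
top blue_center 0.94 [ 334.5 -188.3   75. ] [437. 330.]
top blue_center 0.89 [344.8 -96.5  77.1] [382. 324.]
top blue_center 0.87 [465.1 121.3 266.1] [228. 236.]
top dock_mouth 0.67 [469.1 129.8 156.2] [238. 245.]
```

View pics/b.png

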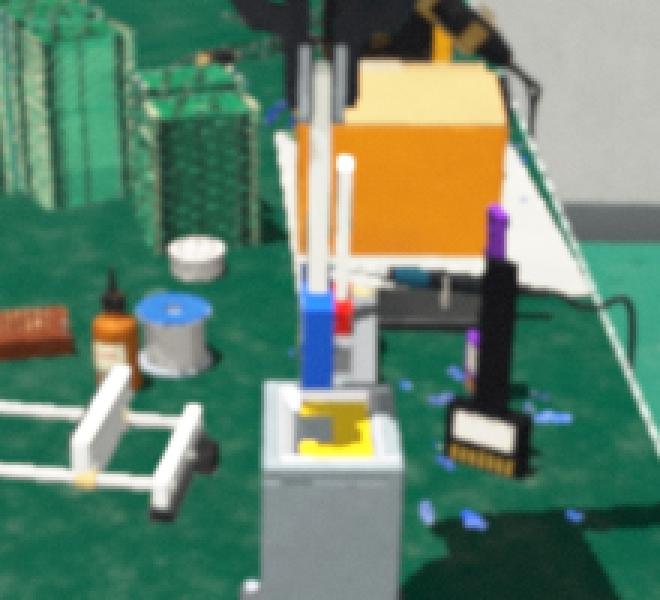

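View pics/c.png

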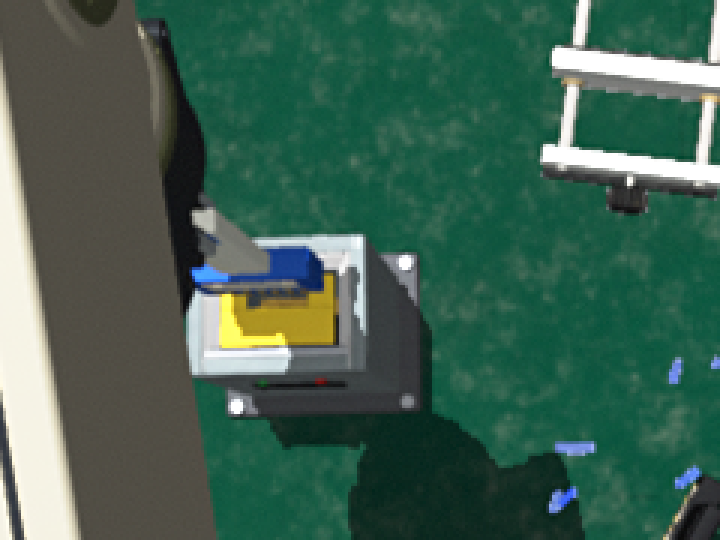

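The cartridge hangs upright, with its foot at (317,385) in the side crop, just behind the mouth centre at (333,425). Comparing camera and robot puts the dock axis at x≈471, so I'll shift +1.6 mm and go down.

Call:
play_rows:
  increments:
    - [-1,[0,1.6,0],0]
    - [-1,[0,0,8],0]
    - [-1,[0,0,8],0]
    - [-1,[0,0,8],0]
    - [-1,[0,0,6],0]
    - [-1,[0,0,3],0]
    - [-1,[0,0,3],0]
    - [-1,[0,0,3],0]
    - [-1,[0,0,0],0]

```text
time: 10.07
tool_pos: [471.1, 124.9, 285.0]
tcp_rot: [180.0, -0.0, 91.5]
ft_force: [-0.8, -0.0, 3.5]
finger_gap: 8.2
grip_force: 79.6
```

Call:
play_rows:
  increments:
    - [-1,[0,0,3],0]
    - [-1,[0,0,3],0]
    - [-1,[0,0,3],0]
    - [-1,[0,0,3],0]
    - [-1,[0,0,3],0]
    - [-1,[0,0,3],0]
    - [-1,[0,0,3],0]
    - [-1,[0,0,3],0]
    - [-1,[0,0,0],0]

```text
time: 10.82
tool_pos: [471.6, 124.9, 260.8]
tcp_rot: [179.9, -0.0, 91.5]
ft_force: [0.4, -0.5, 1.9]
finger_gap: 8.6
grip_force: 79.4
```

Call:
play_rows:
  increments:
    - [-1,[0,0,3],0]
    - [-1,[0,0,3],0]
    - [-1,[0,0,3],0]
    - [-1,[0,0,3],0]
    - [-1,[0,0,3],0]
    - [-1,[0,0,3],0]
    - [-1,[0,0,3],0]
    - [-1,[0,0,3],0]
    - [-1,[0,0,0],0]

```text
time: 11.57
tool_pos: [470.9, 124.8, 235.9]
tcp_rot: [-180.0, 0.0, 91.5]
ft_force: [4.9, -0.3, -2.7]
finger_gap: 8.4
grip_force: 78.8
```

```bash
python3 -c "
from bench import *
s=sense();print(s['time'],s['tool_pos'],s['ft_force'],s['wrist_torque'])"
```

```text
11.5667 [470.93900792 124.8276464  235.85161764] [ 4.89239152 -0.34760649 -2.70699584] [ 0.02377596 -1.15291861 -0.08212336]
```

Call:
play_rows:
  increments:
    - [-1,[0,0,3],0]
    - [-1,[0,0,3],0]
    - [-1,[0,0,3],0]
    - [-1,[0,0,3],0]
    - [-1,[0,0,3],0]
    - [-1,[0,0,3],0]
    - [-1,[0,0,3],0]
    - [-1,[0,0,2],0]
    - [-1,[0,0,0],0]
    - [-1,[0,0,0],0]

```text
time: 12.4
tool_pos: [470.9, 124.8, 213.1]
tcp_rot: [-180.0, 0.0, 91.5]
ft_force: [6.4, 0.7, -3.6]
finger_gap: 8.3
grip_force: 78.7
```

Call:
play_rows:
  increments:
    - [-1,[0,0,1.5],0]
    - [-1,[0,0,1.5],0]
    - [-1,[0,0,1.5],0]
    - [-1,[0,0,1.5],0]
    - [-1,[0,0,0],0]
    - [-1,[0,0,0],0]

```text
time: 12.9
tool_pos: [470.4, 124.9, 207.1]
tcp_rot: [-179.9, 0.0, 91.5]
ft_force: [-0.6, -0.2, -1.4]
finger_gap: 8.4
grip_force: 78.9
```

Call:
play_rows:
  increments:
    - [-1,[0,0,0.7],0]
    - [-1,[0,0,0.7],0]
    - [-1,[0,0,0.6],0]
    - [-1,[0,0,0],0]
    - [-1,[0,0,0],0]

```text
time: 13.32
tool_pos: [471.0, 124.9, 205.8]
tcp_rot: [-180.0, 0.0, 91.5]
ft_force: [0.2, 0.8, -2.7]
finger_gap: 8.4
grip_force: 78.9
```

Call:
play_rows:
  increments:
    - [-1,[0,0,0.7],0]
    - [-1,[0,0,0.7],0]
    - [-1,[0,0,0.6],0]
    - [-1,[0,0,0],0]
    - [-1,[0,0,0],0]

```text
time: 13.73
tool_pos: [471.0, 124.9, 203.7]
tcp_rot: [-180.0, 0.0, 91.5]
ft_force: [-0.4, -0.1, -2.3]
finger_gap: 8.0
grip_force: 78.9
```

Call:
play_rows:
  increments:
    - [-1,[0,0,0.7],0]
    - [-1,[0,0,0.7],0]
    - [-1,[0,0,0.6],0]
    - [-1,[0,0,0],0]
    - [-1,[0,0,0],0]

```text
time: 14.15
tool_pos: [471.0, 124.9, 201.7]
tcp_rot: [-180.0, 0.0, 91.5]
ft_force: [-0.7, 0.7, -0.9]
finger_gap: 8.6
grip_force: 78.9
```

Call:
play_rows:
  increments:
    - [-1,[0,0,0.7],0]
    - [-1,[0,0,0.7],0]
    - [-1,[0,0,0.6],0]
    - [-1,[0,0,0],0]
    - [-1,[0,0,0],0]

```text
time: 14.57
tool_pos: [471.0, 124.9, 199.7]
tcp_rot: [-180.0, 0.0, 91.5]
ft_force: [-1.2, 0.0, -1.0]
finger_gap: 8.4
grip_force: 78.9
```

Call:
play_rows:
  increments:
    - [-1,[0,0,0.7],0]
    - [-1,[0,0,0.7],0]
    - [-1,[0,0,0.6],0]
    - [-1,[0,0,0],0]
    - [-1,[0,0,0],0]

```text
time: 14.98
tool_pos: [471.0, 124.9, 197.7]
tcp_rot: [-180.0, 0.0, 91.5]
ft_force: [0.2, -0.4, -1.9]
finger_gap: 8.1
grip_force: 78.9
```

Call:
play_rows:
  increments:
    - [-1,[0,0,0.7],0]
    - [-1,[0,0,0.7],0]
    - [-1,[0,0,0.6],0]
    - [-1,[0,0,0],0]
    - [-1,[0,0,0],0]

```text
time: 15.4
tool_pos: [471.0, 124.9, 195.7]
tcp_rot: [-180.0, 0.0, 91.5]
ft_force: [-0.2, 0.3, -0.6]
finger_gap: 8.5
grip_force: 78.9
```

Call:
play_rows:
  increments:
    - [-1,[0,0,0.7],0]
    - [-1,[0,0,0.7],0]
    - [-1,[0,0,0.6],0]
    - [-1,[0,0,0],0]
    - [-1,[0,0,0],0]

```text
time: 15.82
tool_pos: [471.0, 124.9, 193.7]
tcp_rot: [-180.0, 0.0, 91.5]
ft_force: [0.3, 0.0, -1.4]
finger_gap: 8.2
grip_force: 78.9
```

Call:
play_rows:
  increments:
    - [-1,[0,0,0.7],0]
    - [-1,[0,0,0.7],0]
    - [-1,[0,0,0.6],0]
    - [-1,[0,0,0],0]
    - [-1,[0,0,0],0]

```text
time: 16.23
tool_pos: [471.0, 124.9, 191.7]
tcp_rot: [-180.0, 0.0, 91.5]
ft_force: [0.3, -0.4, -0.6]
finger_gap: 8.6
grip_force: 78.9
```

Call:
play_rows:
  increments:
    - [-1,[0,0,0.7],0]
    - [-1,[0,0,0.7],0]
    - [-1,[0,0,0.6],0]
    - [-1,[0,0,0],0]
    - [-1,[0,0,0],0]

```text
time: 16.65
tool_pos: [471.0, 124.9, 189.7]
tcp_rot: [-180.0, 0.0, 91.5]
ft_force: [-0.4, 0.4, -1.3]
finger_gap: 8.3
grip_force: 78.9
```

Call:
play_rows:
  increments:
    - [-1,[0,0,0.7],0]
    - [-1,[0,0,0.7],0]
    - [-1,[0,0,0.6],0]
    - [-1,[0,0,0],0]
    - [-1,[0,0,0],0]

```text
time: 17.07
tool_pos: [471.0, 124.9, 187.7]
tcp_rot: [-180.0, 0.0, 91.5]
ft_force: [-0.4, -0.3, -2.4]
finger_gap: 8.4
grip_force: 78.9
```

Call:
play_rows:
  increments:
    - [-1,[0,0,0.7],0]
    - [-1,[0,0,0.7],0]
    - [-1,[0,0,0.6],0]
    - [-1,[0,0,0],0]
    - [-1,[0,0,0],0]

```text
time: 17.48
tool_pos: [471.0, 124.9, 185.7]
tcp_rot: [-180.0, -0.0, 91.5]
ft_force: [0.7, 0.8, -0.8]
finger_gap: 8.0
grip_force: 78.9
```

Call:
play_rows:
  increments:
    - [-1,[0,0,0.7],0]
    - [-1,[0,0,0.7],0]
    - [-1,[0,0,0.6],0]
    - [-1,[0,0,0],0]
    - [-1,[0,0,0],0]

```text
time: 17.9
tool_pos: [471.3, 124.9, 184.3]
tcp_rot: [180.0, -0.0, 91.5]
ft_force: [-1.2, -0.9, 2.3]
finger_gap: 8.2
grip_force: 79.5
```

Call:
play_rows:
  increments:
    - [-1,[0,0,0.4],0]
    - [-1,[0,0,0.4],0]
    - [-1,[0,0,0],0]
    - [-1,[0,0,0],0]

```text
time: 18.23
tool_pos: [471.5, 124.9, 183.8]
tcp_rot: [179.9, -0.0, 91.5]
ft_force: [-1.3, 0.2, 6.7]
finger_gap: 8.2
grip_force: 80.1
```

Call:
play_rows:
  increments:
    - [-1,[0,0,0.5],0]
    - [-1,[0,0,0.4],0]
    - [-1,[0,0,0],0]
    - [-1,[0,0,0],0]
    - [-1,[0,0,0],0]
    - [-1,[0,0,0],0]
    - [-1,[0,0,0],0]
    - [-1,[0,0,0],0]

```text
time: 18.9
tool_pos: [471.7, 125.0, 183.4]
tcp_rot: [179.9, -0.0, 91.5]
ft_force: [-2.5, -0.8, 8.0]
finger_gap: 8.1
grip_force: 80.5
```

Call:
play_rows:
  increments:
    - [-1,[0,0,0.3],0]
    - [-1,[0,0,0.3],0]
    - [-1,[0,0,0],0]
    - [-1,[0,0,0],0]
    - [-1,[0,0,0],0]
    - [-1,[0,0,0],0]
    - [-1,[0,0,0],0]
    - [-1,[0,0,0],0]

```text
time: 19.57
tool_pos: [471.8, 125.0, 183.2]
tcp_rot: [179.9, -0.0, 91.5]
ft_force: [-2.8, -0.4, 11.4]
finger_gap: 8.7
grip_force: 80.8
```

Call:
play_rows:
  increments:
    - [-1,[0,0,0],0]
    - [-1,[0,0,0],0]
    - [-1,[0,0,0],0]
    - [-1,[0,0,-0.5],0]
    - [-1,[0,0,-0.5],0]
    - [-1,[0,0,-0.5],0]
    - [-1,[0,0,0],0]
    - [-1,[0,0,0],0]

```text
time: 20.23
tool_pos: [471.5, 125.0, 183.8]
tcp_rot: [179.9, -0.0, 91.5]
ft_force: [-1.2, -0.3, 6.2]
finger_gap: 8.4
grip_force: 80.1
```

Call:
play_rows:
  increments:
    - [0,[0,0,0],0]
    - [0,[0,0,0],0]
    - [0,[0,0,0],0]
    - [0,[0,0,0],0]
    - [0,[0,0,0],0]
    - [0,[0,0,0],0]
    - [0,[0,0,0],0]
    - [0,[0,0,0],0]

```text
time: 20.9
tool_pos: [471.0, 124.9, 182.9]
tcp_rot: [-180.0, 0.0, 91.5]
ft_force: [-0.5, 0.3, 0.5]
finger_gap: 42.7
grip_force: 0.0
```

Call:
play_rows:
  increments:
    - [0,[0,0,-3],0]
    - [0,[0,0,-6],0]
    - [0,[0,0,-10],0]
    - [0,[0,0,-15],0]
    - [0,[0,0,-15],0]
    - [0,[0,0,-15],0]
    - [0,[0,0,-15],0]
    - [0,[0,0,-15],0]
    - [0,[0,0,-10],0]
    - [0,[0,0,0],0]
    - [0,[0,0,0],0]
    - [0,[0,0,0],0]

```text
time: 21.9
tool_pos: [470.8, 124.8, 286.2]
tcp_rot: [-179.9, 0.0, 91.5]
ft_force: [0.5, -0.7, -0.3]
finger_gap: 42.9
grip_force: 0.0
```

Run:
```python
from bench import *
from h import *
print(sense()["tool_pos"])
q=snapshot("side");s=snapshot("top")
cv2.imwrite("pics/d.png",np.hstack([cv2.resize(q["color"][190:350,260:410,::-1],(375,400),interpolation=3),cv2.resize(s["color"][170:330,180:340,::-1],(400,400),interpolation=3)]))
```

```text
[470.7704206  124.82712306 286.24587974]
```

View pics/d.png

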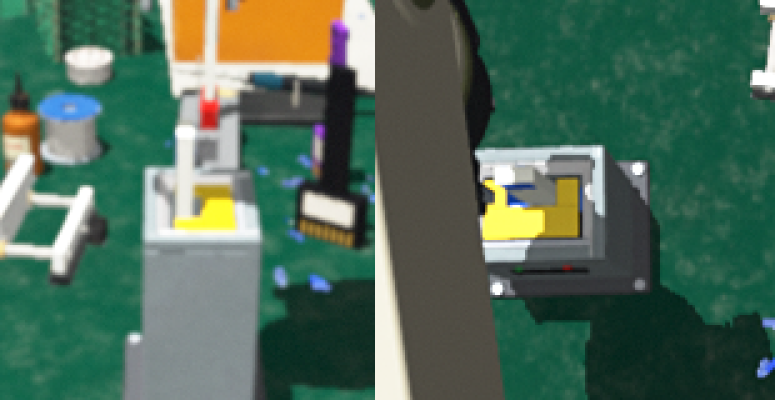

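The handle stands upright at (186,175) in the left half. The flap is shut level around it, with yellow on both sides at (205,215) left and (515,220) right. The gripper is clear, so I'll hand in.

```bash
python3 -c "
from bench import *
print(hand_in())"
```

```text
the job is handed in; nothing more can be done
None
```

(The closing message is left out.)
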